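# Zero the paint scale and show which tin pours next

### The arm

A 6-joint arm with a two-finger parallel gripper is mounted at the origin on the work surface. World frame = base frame: x ahead of the robot, y to its left, z up, the work surface at z = 0. Lengths are in mm, angles in rad, forces in N, time in s.
With the tool pointing down it reaches from about 350 to 875 mm from the base axis. Payload 4.2 kg.
Tool frame: the origin (TCP) lies between the finger pads, 19 mm behind the fingertips; this is the grasp point; z points along the fingers, y is the direction in which the jaws open and shut (so a half turn about z gives the same grasp; the last joint's range is limited). The gripper opens to 85 mm and grips with 20 to 120 N. Pads are 22 mm wide; open, the fingers measure 114 mm over their backs; the gripper's body (76 mm by 85 mm) begins 54 mm behind the grasp point. The pads swing forward as they close: fully open they stand 13 mm farther back than shut.
Start: joints at [-1.018, 0.385, 0.008, 0, -1.194, -0.259], TCP at [181.011, -598.193, 250.012] pointing down, gripper open.
Joint ranges: [-3.14, 3.14], [-1.21, 2.06], [-1.07, 1.41], [-3.16, 2.05], [-2.99, -0.16], [-3.1, 3.1]. Speed limits (rad/s): [2.79, 2.79, 3.14, 3.14, 3.14, 3.14].

### API

Orientations are given as a unit quaternion [x, y, z, w].
In Python, from bench import * gives the robot as it stands.
- The arm moves only by the tool servo_tool, never from a script. Its argument "rows" is a list of rows, each a list of 7 numbers: the opening, from 0 (shut) to 1 (fully open), then the shift along the tool's x, y, z in cm, then the turn, a rotation vector about the tool's x, y, z in degrees. A call has 1 to 12 rows; each row shifts and turns the commanded pose from where the row before left it, along the tool's axes as they then stand; what a row does not reach is not made up. A row lasts 1/10 s, in which the tool goes at most 50 mm and 8.59 degrees, less where a joint would pass 70% of its speed; a pose out of reach is approached as far as the arm can. A call is refused whole if a number of a shift passes 5 or a number of a turn 8.59, either way. A call with a gripper value outside its range is refused whole. The fingers move at their own pace and stop on an object; the grip force is fixed at half the most. Time passes only in rows, so rows that do not move let the fingers close. It gives the time, the measured TCP pose, the force and the opening at its end, in the units of the state.
- read_state(): the state, without advancing time (a new reading comes with each control period).
- get_image(name): name is "scene" or "top" or "wrist"; returns a dict with "image" (400x640x3 uint8, red, green, blue), "mtx" (3x3 intrinsics, pixels), "extrinsics" (4x4, takes a point from camera to world coordinates). Camera axes: x right, y up, looking along -z (the intrinsics and any distortion apply to the point x, -y, -z); pixel columns grow to the right and rows downward; lengths in mm; the calibration is good to about 2 mm. A picture is of the moment at which its call begins. There is no depth.
- job_done(): hands the job in, once; it reports no verdict.
The state is a dict: "clock": time; "joints": joint angles; "joint_vel": joint speeds; "joint_efforts": joint torques, N m; "position": TCP position; "ee_rot": TCP orientation; "contact_force": force on the tool from outside, world axes, zero at the start; "wrist_torque": the same for the moment, N m; "gripper_width": finger opening in mm.
Only numpy, scipy, OpenCV 4.12 (cv2) and the standard library are available. Lean on these libraries where they do the work, as an engineer would, in place of code of your own. Each camera call takes 0.05 s, during which the arm holds its last target. There are 200 camera calls.

### The job

With the cup standing on its pan, zero the paint scale: press the wide tare key on its front lightly but fully down and let it up again; leave the round power key alone. Then show your colleague which tin to pour from: point down at the pouring lip of the small tin with the stirrer lid (the one with handle and spout), fingertips about 3 cm above the lip, keep still there for at least two seconds and finish there, still pointing. Touch no tin and no cup, and leave everything else where it stands.

Things in the scene. Friction and masses are not known exactly. Their poses are not given: they have to be found in the camera images.
- scale: paint-mixing scale, fixed to the bench, grey base 300 (x) x 240 (y) x 52 mm high, origin under its centre, its front (keys) towards -x, turned a little about z. Round steel pan 200 mm across, centre at x +35 mm, top at z 64 mm. Black key strip along the front apron. A display 190 mm wide on a column at the back, x +142 mm, up to z 250 mm
- tare_top (a point): centre of the upper face of the tare key: grey, wide, 44 mm along the scale's y and 20 mm along its x, on the front apron, right of the middle seen from the robot; at (-115, -30, 60.5) mm in the scale's frame. It stands 8 mm proud of the base and 4 mm at the end of its travel
- tare_key (a joint): tare key: 0 up, 0.004 m fully down (straight down); a spring pushes it up: 1 N at the start, 5 N fully down. It counts as pressed when it is down 3 mm or more
- power_top (a point): centre of the upper face of the power key: grey, round, 16 mm across, same height, on the same strip left of the middle seen from the robot, 80 mm from the tare key. Not to be pressed
- power_key (a joint): power key: 0 up, 0.004 m fully down, same spring. Not to be pressed
- cup: empty steel mixing cup standing loose on the scale's pan, 84 mm across the rim, 105 mm high; origin centre of its underside
- small_tin: the tin to point at: small round green paint tin, 86 mm across, 102 mm high, with a grey metal stirrer lid: pouring spout towards its own -x, jug handle towards +x (reaching 93 mm from the axis), stirrer yoke in the middle up to z 143 mm. Origin centre of its underside; stands loose and upright, turned about z
- small_lip (a point): pouring lip of the small tin's spout, the middle of the outer edge of the spout's floor (its side walls end 8 mm higher): at (-65, 0, 124) mm in the tin's frame. Its z axis is the tin's
- large_tin: large round green tin, 108 mm across, 130 mm high, with the same kind of stirrer lid, yoke up to z 171 mm, spout reaching 76 mm to -x and handle 104 mm to +x from the axis; not the one. Origin centre of its underside. The three tins stand in a row in any order
- plain_tin: small green tin of the same body, 86 x 102 mm, closed with a flat plain lid, no handle or spout; not the one. Origin centre of its underside
- spare_cup: empty steel cup on the bench at the back, 84 mm across, 105 mm high; origin centre of its underside. Bystander
- tape_roll: roll of masking tape lying flat at the front of the bench, 100 mm across, 24 mm high; origin centre of its underside. Bystander
- spatula: stirring spatula lying flat at the front of the bench, steel blade and wooden handle, 230 mm long along its x, 22 mm wide, 16 mm high; origin under its middle. Bystander
There are look-alikes about, which are no part of the job. What is shaped like the small_tin but brown or orange is not meant.

How it is judged (in metres and radians):
On the way, in this order (a step that is already met when the one before it is completed fails the run):
1. the tare key is pressed down by the fingertips, with the cup on the pan (value of joint tare_key above 0.003 m and contact force between the fingers and anything else above 0.5 N and distance of cup from where it was at the start of the episode below 0.008 m), for 0.1 s.
2. with the tare key up again, the tool points at the lip of the small stirrer-lid tin for two seconds (horizontal distance between the grasp point and small_lip below 0.025 m and z of the grasp point in the frame of small_lip between 0.024 and 0.085 m and angle between the grasp point's own z axis and vertical above 2.3 rad and contact force between the fingers and anything else below 0.3 N and value of joint tare_key below 0.001 m), for 2 s.
At the end, for the whole second after the job is handed in: Tare key pressed 3 mm or more and up again; after 2 s the TCP still points at the small tin's lip, within 25 mm horizontally and 24 to 85 mm above it (tips 5 to 66 mm), fingers downward within 48 deg, touching nothing. All else within 8 mm of its start, power key up (all of step 2 and value of joint power_key below 0.001 m and distance of each of large_tin, small_tin, plain_tin, cup, spare_cup, tape_roll, spatula from where it was at the start of the episode below 0.008 m and angle between small_tin's own z axis and vertical below 0.05 rad and linear speed of small_tin below 0.01 m/s).
It fails at once if the power key is pressed (value of joint power_key above 0.002 m).
It fails at once if the scale or its tare key is pressed with more than 30 N (contact force between the arm and scale above 30 N).
It fails at once if the scale or its tare key is pressed with more than 30 N (contact force between the fingers and scale above 30 N).
It fails at once if a tin or a cup is touched (contact force between any of the fingers, the arm and large_tin above 0.5 N or contact force between any of the fingers, the arm and small_tin above 0.5 N or contact force between any of the fingers, the arm and plain_tin above 0.5 N or contact force between any of the fingers, the arm and cup above 0.5 N or contact force between any of the fingers, the arm and spare_cup above 0.5 N).
It fails at once if something that should stand still is moved, tipped, lifted or carried (distance of any of large_tin, small_tin, plain_tin, cup, spare_cup, tape_roll, spatula from where it was at the start of the episode above 0.012 m).
It also fails if it takes over 40 s, if anything falls off the work surface, if the arm or the gripper's body presses on something with over 40 N, if the wrist force passes 120 N, or if a joint passes its speed limit or range.

## Working session

There is one attempt and no reset: what is moved stays moved. The work goes in short steps, Python scripts to look and compute and a tool call to move; the robot and the scene stay as the last step left them, time stands still between calls to the robot, and variables do not carry over. Pictures are saved under pics/ and viewed, about 8 in all and at most 12, crops included, and the job is handed in when it is done.

Besides the shell and the picture viewer there is one more tool, called after ">>>" as name(argument=value, ...) on one line, values as JSON. servo_tool: Moves the arm, as the interface text tells. Its arguments: {"type":"object","properties":{"rows":{"type":"array","items":{"type":"array","items":{"type":"number"}}}},"required":["rows"]}

```bash
mkdir -p pics; cat > h.py <<'E'
from bench import *
import numpy as np, cv2
def snap(n,f):
    d=get_image(n); cv2.imwrite('pics/'+f,cv2.cvtColor(d['image'],cv2.COLOR_RGB2BGR)); np.savez('pics/'+f+'.npz',**{k:d[k] for k in('image','mtx','extrinsics')}); return d
def ray(d,u,v):
    K=d['mtx'];E=d['extrinsics'];c=np.linalg.inv(K)@[u,v,1]
    return E[:3,3],E[:3,:3]@[c[0],-c[1],-c[2]]
def plane(d,u,v,z):
    o,r=ray(d,u,v);return o+r*(z-o[2])/r[2]
def proj(d,p):
    E=d['extrinsics'];c=E[:3,:3].T@(np.array(p,float)-E[:3,3]);q=d['mtx']@[c[0],-c[1],-c[2]];return q[:2]/q[2]
E
python3 - <<'E'
from h import *
for n in('top','scene'):
    d=snap(n,n+'0.png');print(d.keys(),d['mtx'],d['extrinsics'])
s=read_state();print(s)
E
```

```text
dict_keys(['image', 'mtx', 'extrinsics']) [[476.29780868   0.         318.82252239]
 [  0.         476.29780868 192.5319775 ]
 [  0.           0.           1.        ]] [[-1.60674711e-02  9.94636589e-01 -1.02175795e-01  4.30469935e+02]
 [-9.99814202e-01 -1.70707902e-02 -8.95267561e-03  6.05670784e+01]
 [-1.06488803e-02  1.02012964e-01  9.94726071e-01  1.34025335e+03]
 [ 0.00000000e+00  0.00000000e+00  0.00000000e+00  1.00000000e+00]]
dict_keys(['image', 'mtx', 'extrinsics']) [[452.04348209   0.         325.5063281 ]
 [  0.         452.04348209 198.70546122]
 [  0.           0.           1.        ]] [[ 2.55645138e-01 -7.56198951e-01  6.02336045e-01  1.24455569e+03]
 [ 9.66770552e-01  2.00294015e-01 -1.58861600e-01 -1.16688645e+02]
 [-5.13329488e-04  6.22932946e-01  7.82275068e-01  9.76081629e+02]
 [ 0.00000000e+00  0.00000000e+00  0.00000000e+00  1.00000000e+00]]
{'clock': 0.1, 'joints': array([-1.01835662e+00,  3.85466488e-01,  6.76732622e-03, -4.44922076e-04,
       -1.19399311e+00, -2.58607241e-01]), 'joint_vel': array([-0.00144937,  0.00057871,  0.00279202,  0.00145577, -0.00094421,
        0.00075558]), 'joint_efforts': array([-6.85631494e-04, -3.93318701e+01,  1.88928097e+01,  4.19790387e+00,
       -2.62859387e-03,  5.37406237e-06]), 'position': array([ 180.89953373, -597.7425267 ,  249.03930549]), 'ee_rot': array([-1.46307052e-01,  9.89238750e-01,  9.52660845e-04, -1.83968378e-04]), 'contact_force': array([-0.18182227,  0.48992235,  0.73534158]), 'wrist_torque': array([-0.0085118 ,  0.02171068,  0.02661834]), 'gripper_width': 85.53580645736689}
```

View pics/top0.png

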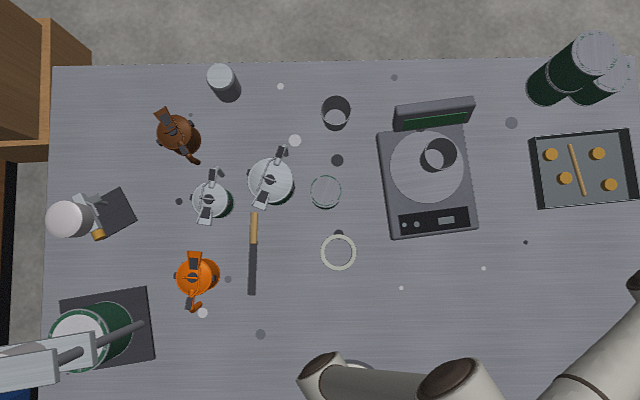

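View pics/scene0.png

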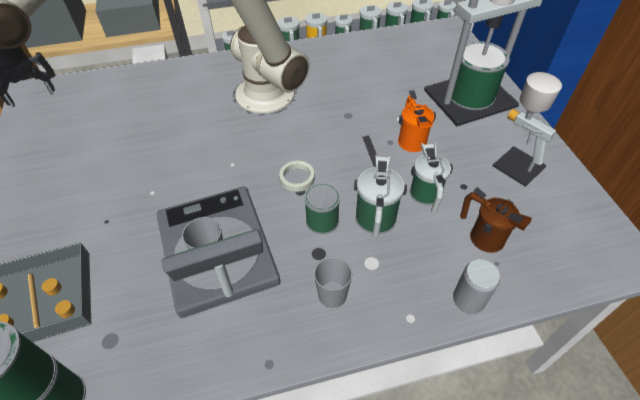

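Top view: scale at (428,185), wide key near (447,219), small stirrer tin near (210,200), large one at (270,182). I'll zoom in on the small tin and the scale.

```bash
python3 - <<'E'
import cv2,numpy as np
t=cv2.imread('pics/top0.png');s=cv2.imread('pics/scene0.png')
r=lambda a:cv2.resize(a,(400,300),interpolation=cv2.INTER_CUBIC)
A=np.hstack([r(t[155:230,165:265]),r(s[135:210,390:490])])
B=np.hstack([r(t[175:250,380:480]),r(s[180:255,155:255])])
cv2.imwrite('pics/crop0.png',np.vstack([A,B]))
E
```

```text
(no output)
```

View pics/crop0.png

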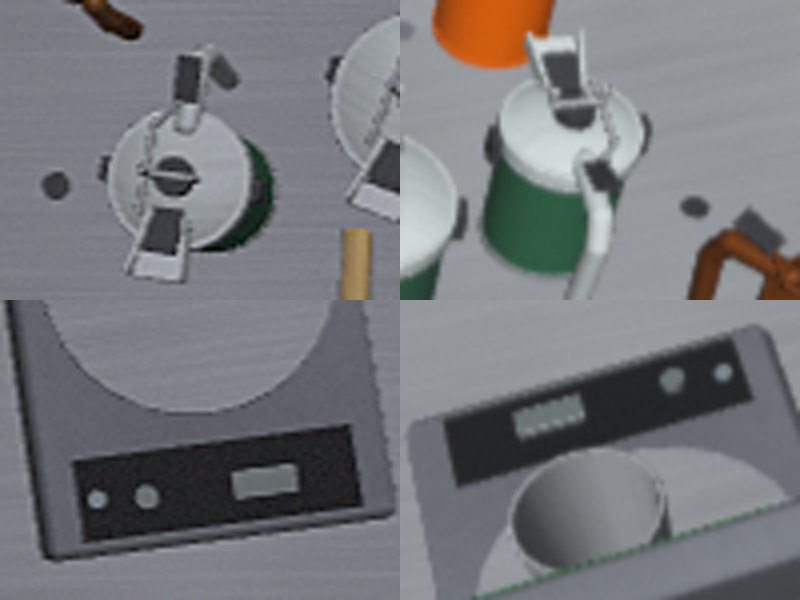

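The spout is the wide flared chute, and its lip is at top (204,224) and scene (429.5,144.5). The tare key is at top (446,220.5) and scene (192.4,209). The round key is at top (417,224).

```bash
cat >> h.py <<'E'
def tri(a,b):
    (o1,r1),(o2,r2)=a,b
    s=np.linalg.lstsq(np.c_[r1,-r2],o2-o1,rcond=None)[0];p,q=o1+s[0]*r1,o2+s[1]*r2
    return (p+q)/2,np.linalg.norm(p-q)
def load(f): return dict(np.load('pics/'+f+'.npz'))
E
python3 - <<'E'
from h import *
np.set_printoptions(precision=1,suppress=True)
T,S=load('top0.png'),load('scene0.png')
print('tare',plane(T,446.3,220.5,60.5),plane(S,192.4,209.2,60.5),tri(ray(T,446.3,220.5),ray(S,192.4,209.2)))
print('power',plane(T,416.7,224.3,60.5))
print('lip',plane(T,204.3,224.3,124),plane(S,429.5,144.5,124),tri(ray(T,204.3,224.3),ray(S,429.5,144.5)))
print('lidc',plane(T,210,200,102),'brownbig etc')
for n,u,v in(('cup rim',438,152),('large lid',271,180),('tape',338,252),('orange',196,272)):print(n,plane(T,u,v,150 if 'la' in n else 110))
# tool axes
from scipy.spatial.transform import Rotation as R
print(R.from_quat(read_state()['ee_rot']).as_matrix())
E
```

```text
tare [ 480.8 -268.    60.5] [ 485.9 -266.6   60.5] (array([ 481.1, -268.4,   55. ]), np.float64(1.8170200587029766))
power [ 472.  -188.5   60.5]
lip [478.8 365.5 124. ] [481.  371.3 124. ] (array([479.8, 368.7, 123. ]), np.float64(5.952372801268928))
lidc [542.9 356.7 102. ] brownbig etc
cup rim [ 657.9 -241.4  110. ]
large lid [586.6 191.4 150. ]
tape [402.8  25.  110. ]
orange [357.8 389.3 110. ]
[[-1.  -0.3 -0. ]
 [-0.3  1.   0. ]
 [ 0.   0.  -1. ]]
```

>>> servo_tool(rows=[[0, -3.2, 1.9, 0.2, 0, 0, 0], [0, -3.2, 1.9, 0.2, 0, 0, 0], [0, -3.2, 1.9, 0.2, 0, 0, 0], [0, -3.2, 1.9, 0.2, 0, 0, 0], [0, -3.2, 1.9, 0.2, 0, 0, 0], [0, -3.2, 1.9, 0.2, 0, 0, 0], [0, -3.2, 1.9, 0.2, 0, 0, 0], [0, -3.2, 1.9, 0.2, 0, 0, 0], [0, -3.2, 1.9, 0.2, 0, 0, 0], [0, -3.2, 1.9, 0.2, 0, 0, 0], [0, -3.2, 1.9, 0.2, 0, 0, 0], [0, -3.2, 1.9, 0.2, 0, 0, 0]])

```text
clock: 1.3
position: [483.1, -267.4, 225.6]
ee_rot: [-0.146, 0.989, 0.0, -0.0]
contact_force: [0.8, -0.4, 0.3]
gripper_width: 0.1
```

>>> servo_tool(rows=[[0, 0, 0, 3, 0, 0, 0], [0, 0, 0, 3, 0, 0, 0], [0, 0, 0, 3, 0, 0, 0], [0, 0, 0, 1, 0, 0, 0], [0, 0, 0, 0, 0, 0, 0], [0, 0, 0, 0, 0, 0, 0], [0, 0, 0, 0, 0, 0, 0]])

```text
clock: 2.0
position: [483.6, -269.2, 127.7]
ee_rot: [-0.146, 0.989, -0.001, 0.001]
contact_force: [-0.2, -0.9, -0.1]
gripper_width: 0.1
```

```bash
python3 - <<'E'
from h import *
from scipy.spatial.transform import Rotation as R
np.set_printoptions(precision=2,suppress=True)
s=read_state();print(s['position'],s['contact_force'],s['gripper_width'],R.from_quat(s['ee_rot']).as_matrix())
d=snap('wrist','w1.png');print(d['extrinsics']);t=snap('top','t1.png')
for n,p in(('tare',[482,-267.5,60.5]),('tip',s['position']-[0,0,19]),('lip',[480,368,124])):print(n,proj(d,p),proj(t,p))
w=d['image']; t=t['image']
o=np.zeros((400,800,3),np.uint8);o[:,:640]=w;o[:160,640:]=cv2.resize(t[190:250,400:460],(160,160))
cv2.imwrite('pics/w1b.png',o[:,:,::-1])
E
```

```text
[ 483.55 -269.21  127.72] [-0.2  -0.87 -0.12] 0.1302461424768896 [[-0.96 -0.29  0.  ]
 [-0.29  0.96 -0.  ]
 [-0.   -0.   -1.  ]]
[[  -0.29   -0.92   -0.26  418.45]
 [   0.96   -0.28   -0.08 -288.99]
 [  -0.     -0.27    0.96  250.47]
 [   0.      0.      0.      1.  ]]
tare [316.76 215.74] [446.1  220.06]
tip [313.81 246.49] [451.52 218.61]
lip [1219.99  504.91] [203.34 223.85]
```

View pics/w1b.png

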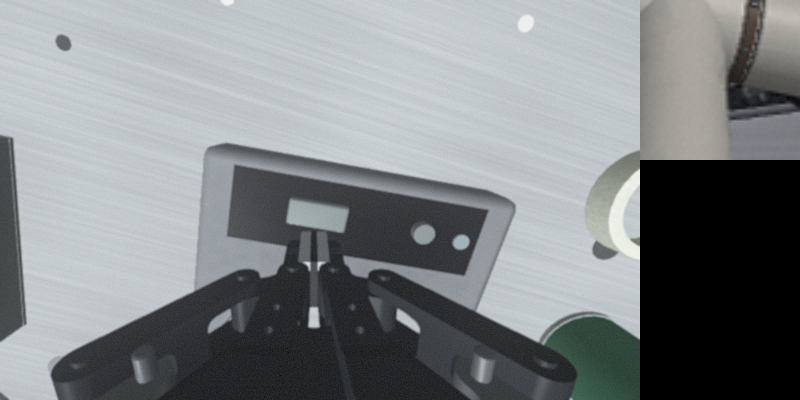

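Wrist view: the tare key centre is at (318,216), against a predicted (317,216), so the position is confirmed. Descending now.

>>> servo_tool(rows=[[0, 0, 0, 1.5, 0, 0, 0], [0, 0, 0, 1.5, 0, 0, 0], [0, 0, 0, 1, 0, 0, 0], [0, 0, 0, 0.2, 0, 0, 0], [0, 0, 0, 0, 0, 0, 0], [0, 0, 0, 0, 0, 0, 0]])

```text
clock: 2.7
position: [483.1, -268.9, 84.7]
ee_rot: [-0.146, 0.989, -0.0, 0.001]
contact_force: [-0.3, -0.9, 0.2]
gripper_width: -0.2
```

>>> servo_tool(rows=[[0, 0, 0, 0.2, 0, 0, 0], [0, 0, 0, 0.2, 0, 0, 0], [0, 0, 0, 0.1, 0, 0, 0], [0, 0, 0, 0, 0, 0, 0], [0, 0, 0, 0, 0, 0, 0]])

```text
clock: 3.2
position: [482.5, -268.8, 79.1]
ee_rot: [-0.146, 0.989, -0.0, -0.0]
contact_force: [0.4, 0.4, 2.4]
gripper_width: 0.3
```

>>> servo_tool(rows=[[0, 0, 0, 0.1, 0, 0, 0], [0, 0, 0, 0.1, 0, 0, 0], [0, 0, 0, 0, 0, 0, 0], [0, 0, 0, 0, 0, 0, 0]])

```text
clock: 3.6
position: [482.6, -268.8, 77.2]
ee_rot: [-0.146, 0.989, -0.0, 0.0]
contact_force: [-0.9, 0.9, 3.3]
gripper_width: 0.2
```

>>> servo_tool(rows=[[0, 0, 0, 0.1, 0, 0, 0], [0, 0, 0, 0, 0, 0, 0], [0, 0, 0, 0, 0, 0, 0]])

```text
clock: 3.9
position: [482.6, -268.8, 76.1]
ee_rot: [-0.146, 0.989, -0.0, 0.0]
contact_force: [-0.8, 0.6, 3.0]
gripper_width: 0.0
```

>>> servo_tool(rows=[[0, 0, 0, 0.1, 0, 0, 0], [0, 0, 0, 0, 0, 0, 0], [0, 0, 0, 0, 0, 0, 0]])

```text
clock: 4.2
position: [482.6, -268.8, 75.3]
ee_rot: [-0.146, 0.989, -0.0, 0.0]
contact_force: [-2.1, 1.9, 6.0]
gripper_width: -0.1
```

>>> servo_tool(rows=[[0, 0, 0, 0.05, 0, 0, 0], [0, 0, 0, 0, 0, 0, 0], [0, 0, 0, 0, 0, 0, 0]])

```text
clock: 4.5
position: [482.6, -268.8, 75.2]
ee_rot: [-0.147, 0.989, -0.0, 0.0]
contact_force: [-3.5, 2.2, 7.4]
gripper_width: 0.0
```

The height has stopped at 75.2 and the force is over 5 N, so the key is on its stop. Releasing, rising, then travelling to the tin: world Δ(-2,+637) gives tool Δx≈-185, Δy≈+611.

>>> servo_tool(rows=[[0, 0, 0, -0.5, 0, 0, 0], [0, 0, 0, -1.5, 0, 0, 0], [0, 0, 0, -3, 0, 0, 0], [0, 0, 0, -4, 0, 0, 0], [0, 0, 0, -4, 0, 0, 0], [0, 0, 0, -4, 0, 0, 0], [0, 0, 0, -1, 0, 0, 0], [0, 0, 0, 0, 0, 0, 0]])

```text
clock: 5.3
position: [483.3, -268.9, 256.1]
ee_rot: [-0.146, 0.989, -0.001, 0.002]
contact_force: [-0.2, 0.1, -0.9]
gripper_width: 0.3
```

>>> servo_tool(rows=[[0, -0.9, 3, 0, 0, 0, 0], [0, -0.9, 3, 0, 0, 0, 0], [0, -0.9, 3, 0, 0, 0, 0], [0, -0.9, 3, 0, 0, 0, 0], [0, -0.9, 3, 0, 0, 0, 0], [0, -0.9, 3, 0, 0, 0, 0], [0, -0.9, 3, 0, 0, 0, 0], [0, -0.9, 3, 0, 0, 0, 0], [0, -0.9, 3, 0, 0, 0, 0], [0, -0.9, 3, 0, 0, 0, 0], [0, 0, 0, 0, 0, 0, 0], [0, 0, 0, 0, 0, 0, 0]])

```text
clock: 6.5
position: [480.9, 44.7, 252.5]
ee_rot: [-0.147, 0.989, -0.0, -0.002]
contact_force: [-0.5, -0.0, 0.0]
gripper_width: 0.2
```

>>> servo_tool(rows=[[0, -0.9, 3, 0, 0, 0, 0], [0, -0.9, 3, 0, 0, 0, 0], [0, -0.9, 3, 0, 0, 0, 0], [0, -0.9, 3, 0, 0, 0, 0], [0, -0.9, 3, 0, 0, 0, 0], [0, -0.9, 3, 0, 0, 0, 0], [0, -0.9, 3, 0, 0, 0, 0], [0, -0.9, 3, 0, 0, 0, 0], [0, -0.9, 3, 0, 0, 0, 0], [0, -0.9, 3, 0, 0, 0, 0], [0, 0, 0, 0, 0, 0, 0], [0, 0, 0, 0, 0, 0, 0]])

```text
clock: 7.7
position: [481.1, 356.8, 252.9]
ee_rot: [-0.146, 0.989, -0.001, -0.001]
contact_force: [0.8, -0.1, 0.7]
gripper_width: -0.0
```

```bash
python3 - <<'E'
from h import *
np.set_printoptions(precision=2,suppress=True)
s=read_state();print(s['position'],s['contact_force'],s['joints'])
d=snap('wrist','w2.png')
for n,p in(('lip',[480,368,124]),('axis',[543,356.7,102])):print(n,proj(d,p))
E
```

```text
[481.06 356.81 252.87] [ 0.82 -0.14  0.68] [ 0.91  0.34 -0.05 -0.   -1.18 -2.19]
lip [325.64 197.71]
axis [296.8  243.82]
```

View pics/w2.png

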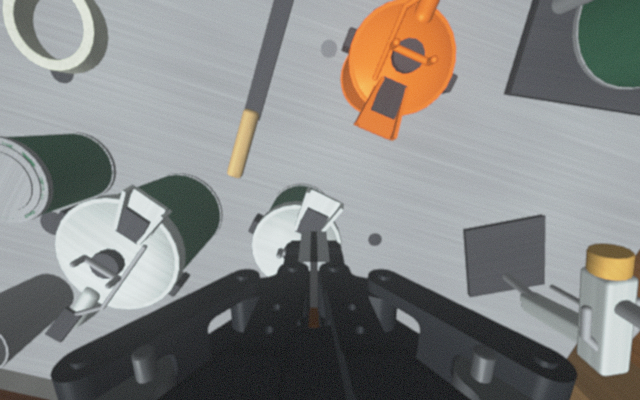

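Wrist view: the outer spout edge runs from (312,188) to (342,206), so its middle is (327,197) against a predicted (326,198). Shifting 11 mm in +y and descending 78 mm.

>>> servo_tool(rows=[[0, -0.3, 1.1, 1, 0, 0, 0], [0, 0, 0, 2, 0, 0, 0], [0, 0, 0, 2, 0, 0, 0], [0, 0, 0, 1.5, 0, 0, 0], [0, 0, 0, 1, 0, 0, 0], [0, 0, 0, 0.3, 0, 0, 0], [0, 0, 0, 0, 0, 0, 0], [0, 0, 0, 0, 0, 0, 0]])

```text
clock: 8.55
position: [481.2, 369.3, 177.3]
ee_rot: [-0.146, 0.989, 0.0, 0.001]
contact_force: [-0.3, -0.1, -0.4]
gripper_width: 0.2
```

>>> servo_tool(rows=[[0, 0, 0, 0, 0, 0, 0], [0, 0, 0, 0, 0, 0, 0], [0, 0, 0, 0, 0, 0, 0], [0, 0, 0, 0, 0, 0, 0], [0, 0, 0, 0, 0, 0, 0], [0, 0, 0, 0, 0, 0, 0], [0, 0, 0, 0, 0, 0, 0], [0, 0, 0, 0, 0, 0, 0], [0, 0, 0, 0, 0, 0, 0], [0, 0, 0, 0, 0, 0, 0], [0, 0, 0, 0, 0, 0, 0], [0, 0, 0, 0, 0, 0, 0]])

```text
clock: 9.75
position: [480.7, 369.1, 176.5]
ee_rot: [-0.146, 0.989, -0.0, -0.0]
contact_force: [-0.4, 0.4, 0.1]
gripper_width: -0.0
```

>>> servo_tool(rows=[[0, 0, 0, 0, 0, 0, 0], [0, 0, 0, 0, 0, 0, 0], [0, 0, 0, 0, 0, 0, 0], [0, 0, 0, 0, 0, 0, 0], [0, 0, 0, 0, 0, 0, 0], [0, 0, 0, 0, 0, 0, 0], [0, 0, 0, 0, 0, 0, 0], [0, 0, 0, 0, 0, 0, 0], [0, 0, 0, 0, 0, 0, 0], [0, 0, 0, 0, 0, 0, 0], [0, 0, 0, 0, 0, 0, 0], [0, 0, 0, 0, 0, 0, 0]])

```text
clock: 10.95
position: [480.7, 369.1, 176.5]
ee_rot: [-0.146, 0.989, -0.0, -0.0]
contact_force: [-0.4, -0.4, -0.5]
gripper_width: 0.3
```

```bash
python3 - <<'E'
from h import *
np.set_printoptions(precision=2,suppress=True)
s=read_state();print(s['clock'],s['position'],s['contact_force'])
d=snap('wrist','w3.png');c=snap('scene','s3.png')['image']
print(proj(d,[480,368,124]))
T0=load('scene0.png')['image']
o=np.hstack([cv2.resize(d['image'][100:300,200:440],(400,333)),cv2.resize(c[90:240,370:550],(400,333))])
f=np.hstack([cv2.resize(T0[160:310,150:450],(400,200)),cv2.resize(c[160:310,150:450],(400,200))])
cv2.imwrite('pics/w3b.png',np.vstack([o,f])[:,:,::-1])
E
```

```text
10.95 [480.74 369.06 176.52] [-0.37 -0.41 -0.53]
[312.52 223.23]
```

View pics/w3b.png

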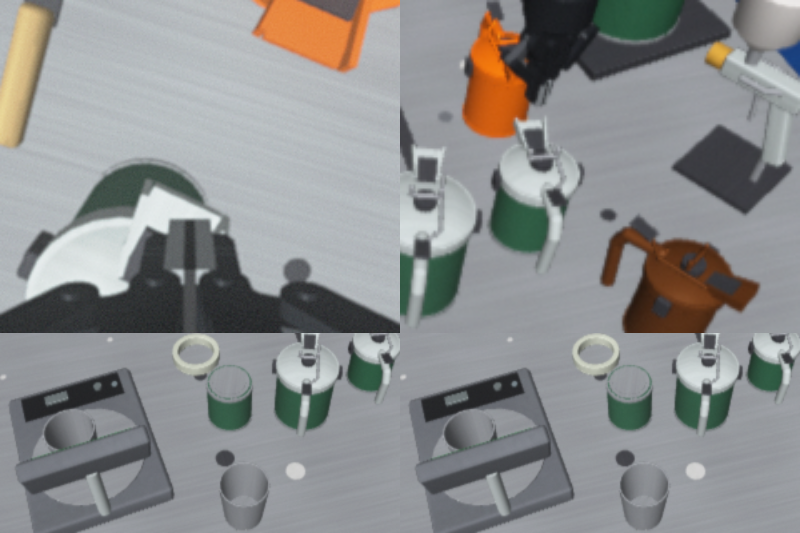

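The lip's mid-edge is at wrist (313,222) against a predicted (312.5,223). The fingertips hover just above it, and everything else looks unmoved. I've held still for over 2 s, so I'm handing in.

```bash
python3 -c "
from bench import *
print(job_done())"
```

```text
the job is handed in; nothing more can be done
None
```

The scale was tared, and the arm finished pointing at the small stirrer-lid tin's lip. The job is handed in, and no verdict was reported.

- **Tare key:** I pressed it with the shut fingertips until it stopped, with the TCP at z 75.2 mm and about 7 N upward force. I then let it up. The power key was not approached. The scene picture afterwards shows the cup in the same place on the pan. I did not read the key's joint value directly, so fully down is inferred from the stop in height and the rise in force.
- **Pointing:** The TCP is at (481, 369, 176.5) mm. I estimate the lip at (480, 368, 124) mm, so the fingertips are about 33 mm above it and within about 2 mm horizontally. The tool points straight down and was held still for about 2.4 s before hand-in, with force readings at noise level (under 1 N).
- **Checks:** In the last wrist picture the lip was within about 1.5 pixels of its predicted place. The before-and-after crops, which cover the scale, cup, spare cup, tape roll and tins, show no change. The spatula shows only in part, so I did not compare it.
- **Disagreement:** The first top and scene estimates of the lip differed by about 6 mm. The near wrist views agreed with the value I used.

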